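# Tap the specimen clamp's wedge tight

## Task

Of the two specimen clamps on the bench, one has its wedge still sticking far out. Pick up the mallet and tap that wedge's butt end, in two or more separate taps with the mallet drawn back between them, until it stops advancing and sits tight in its clamp; move the wedge with the mallet only, and keep off the other clamp, which is tight already. Then lay the mallet down flat on the bench and let go of it.

Things in the scene. Friction and masses are not known exactly. Their poses are not given: they have to be found in the camera images.
- mallet: Mallet, 0.28 kg, lying flat: black head 36 (x) x 80 (y) x 36 (z) mm, striking faces at y = +-40 mm, both alike. Origin: centre of the head's underside; z up. Wooden handle along -x to 166 mm from the origin, 20 mm wide, 24 mm high, centred 18 mm above the underside; its last 22 mm is a knob 26 mm wide, 36 mm high. Hold it firmly across the handle about 55 mm from the origin.
- wedge: The loose wedge: brown wood, 140 mm long, in 'clamp'. Origin: centre of its butt face (34 x 34 mm, upright, 33 mm above the bench), the face to tap. Its y axis points level from butt to tip, the way it must go. It slides only along y, against about 4 N of friction (a little more when fast), stays where left, and meets a hard stop when home, 30 to 50 mm from its start.
- clamp: The loose wedge's clamp: aluminium fixture fixed to the bench, 50 mm high, with a round black specimen. Origin on the bench under the wedge's line, axes parallel to the wedge's; base plate (14 mm high) x -42 to 86, y -60 to 60 mm. The butt face is at y = -90 mm when home, 30 mm outside the plate; at the start at -120 to -140 mm.
- tight_clamp: The other clamp: a like fixture (green square specimen), same axes and sizes, its wedge already home with the butt face at y = -90 mm. To be left alone.
Things that resemble listed ones, but are neither listed nor needed, are in the scene too. What is meant by the mallet is not blue, and is the larger of those in its own colour.

How it is judged:
By the outcome, as a careful person would: the job done as asked, in the order asked, and still so for the second after the job is handed in, with the robot touching nothing.
It also fails if it takes over 58 s, if anything falls off the work surface, if the arm or the gripper's body presses on something with over 40 N, if the wrist force passes 120 N, or if a joint passes its speed limit or range.

## Robot

A 6-joint arm with a two-finger parallel gripper is mounted at the origin on the work surface. World frame = base frame: x ahead of the robot, y to its left, z up, the work surface at z = 0. Lengths are in m, angles in rad, forces in N, time in s.
With the tool pointing down it reaches from about 0.25 to 0.775 m from the base axis. Payload 4 kg.
Tool frame: the origin (TCP) lies between the finger pads; the fingertips stand 8 mm ahead of it and the grasp point (between the pads) lies 11 mm behind it; z points along the fingers, y is the direction in which the jaws open and shut (so a half turn about z gives the same grasp; the last joint's range is limited). The gripper opens to 85 mm and grips with 20 to 120 N. Pads are 22 mm wide; open, the fingers measure 114 mm over their backs; the gripper's body (76 mm by 85 mm) begins 54 mm behind the grasp point. The pads swing forward as they close: fully open they stand 13 mm farther back than shut.
Start: joints at [-1.325, 0.087, 1.371, -0, 1.684, -0.103], TCP at [0.188, -0.517, 0.239] pointing down, gripper open.
Joint ranges: [-3.1, 3.1], [-0.76, 2.03], [0.27, 2.55], [-1.08, 4.22], [0.17, 2.65], [-2.57, 2.57]. Speed limits (rad/s): [2.79, 2.79, 3.14, 3.14, 3.14, 3.14].

## Interface

Orientations are given as a unit quaternion [x, y, z, w].
In Python, from rig import env, eyes, sign_off gives the robot as it stands.
- The arm moves only by the tool servo_tool, never from a script. Its argument "increments" is a list of rows, each a list of 7 numbers: the shift along the tool's x, y, z in cm, then the turn, a rotation vector about the tool's x, y, z in rad, then the finger opening in cm, from 0 to 8.54. In form: [[x, y, z, wx, wy, wz, gripper], ...]. A call has exactly 8 rows; each row shifts and turns the commanded pose from where the row before left it, along the tool's axes as they then stand; what a row does not reach is not made up. A row lasts 1/8 s, in which the tool goes at most 62.5 mm and 10.7 degrees, less where a joint would pass 70% of its speed; a pose out of reach is approached as far as the arm can. A call is refused whole if a number of a shift passes 6.25 or a number of a turn 0.188, either way. A call with a gripper value outside its range is refused whole. The fingers move at their own pace and stop on an object; "force" is the grip in N (left out, the last holds). Time passes only in rows, so rows that do not move let the fingers close, or fill a call up. It gives the time, the measured TCP pose, the force and the opening at its end, in the units of the state.
- env.get_obs(): the state, without advancing time (a new reading comes with each control period).
- eyes.camera(name): name is "scene" or "top"; returns (picture, depth): 420x560x3 uint8, red, green, blue; 420x560 float32, m along the optical axis (not along the pixel's ray), 0 where there is no reading.
- eyes.camera_model(name): a dict with "intrinsics" (3x3 intrinsics, pixels), "k1" (the pictures are not rectified: a ray, as slopes to the right and down, at radius r is drawn at 1 + k1 r^2 times it, then the intrinsics apply), "R" (3x3) and "t" (3): a world point X has camera coordinates R X + t. Camera axes: x right, y down, z forward; pixel columns grow to the right and rows downward; lengths in m; the calibration is good to about 2 mm. A picture is of the moment at which its call begins. camera_model takes no time and is no camera call.
- sign_off(): hands the job in, once; it reports no verdict.
The state is a dict: "time": time; "joint_positions": joint angles; "joint_velocities": joint speeds; "tau": joint torques, N m; "ee_pos": TCP position; "eef_rot": TCP orientation; "force": force on the tool from outside, world axes, zero at the start; "wrist_torque": the same for the moment, N m; "grip_width": finger opening in m.
Only numpy, scipy, OpenCV 4.12 (cv2) and the standard library are available. Lean on these libraries where they do the work, as an engineer would, in place of code of your own. Each camera call takes 0.05 s, during which the arm holds its last target.

## Working session

There is one attempt and no reset: what is moved stays moved. The work goes in short steps, Python scripts to look and compute and a tool call to move; the robot and the scene stay as the last step left them, time stands still between calls to the robot, and variables do not carry over. Pictures are saved under pics/ and viewed, and the job is handed in when it is done.

Besides the shell and the picture viewer there is one more tool, called as name(argument=value, ...), one argument or row to a line, values as JSON. servo_tool: Moves the arm, as the interface text tells. Its arguments: {"type":"object","properties":{"increments":{"type":"array","items":{"type":"array","items":{"type":"number"}}},"force":{"type":"number"}},"required":["increments"]}

```bash
ls; mkdir -p pics; python3 - <<'E'
from rig import env, eyes
import cv2, numpy as np
o=env.get_obs(); print(o)
for n in ("scene","top"):
    p,d=eyes.camera(n); cv2.imwrite(f"pics/{n}0.png",p[:,:,::-1]); np.savez(f"{n}0.npz",p=p,d=d)
    m=eyes.camera_model(n); print(n,m)
E
```

```text
pics
{'time': 0.0, 'joint_positions': array([-1.32507627e+00,  8.79372436e-02,  1.37225240e+00, -1.84355512e-05,
        1.68362732e+00, -1.03098920e-01]), 'joint_velocities': array([ 0.00171181,  0.00042052,  0.00081202, -0.00016556, -0.00062915,
        0.00063783]), 'tau': array([-2.41705247e-04, -3.51867557e+01, -3.13275862e+01, -1.47941437e-04,
        1.07910062e-02, -1.63083337e-05]), 'ee_pos': array([ 0.18785479, -0.51640453,  0.23814977]), 'eef_rot': array([ 9.84828749e-01,  1.73525496e-01, -8.83781643e-05, -1.10867475e-03]), 'force': array([-0.32551143,  0.19636153, -0.0093275 ]), 'wrist_torque': array([-0.02528958, -0.0123776 , -0.00606446]), 'grip_width': 0.08567438281819004}
scene {'intrinsics': array([[476.85554216,   0.        , 279.5785518 ],
       [  0.        , 476.85554216, 202.74621985],
       [  0.        ,   0.        ,   1.        ]]), 'k1': -0.0941929189930125, 'R': array([[-0.56003295,  0.82845376, -0.00524126],
       [ 0.65590457,  0.43950749, -0.61369566],
       [-0.5061149 , -0.34712755, -0.78952528]]), 't': array([ 0.38755924, -0.32791074,  1.46028187])}
top {'intrinsics': array([[542.48598566,   0.        , 281.89638285],
       [  0.        , 542.48598566, 205.57138883],
       [  0.        ,   0.        ,   1.        ]]), 'k1': -0.1501334695539774, 'R': array([[ 0.00542613, -0.99976739,  0.02087391],
       [-0.99021503, -0.00828278, -0.13930398],
       [ 0.13944447, -0.01991378, -0.99002964]]), 't': array([-0.09210918,  0.57014908,  1.18533174])}
```

View pics/scene0.png

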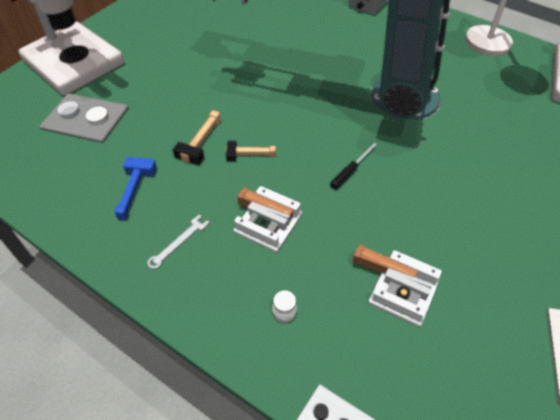

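View pics/top0.png

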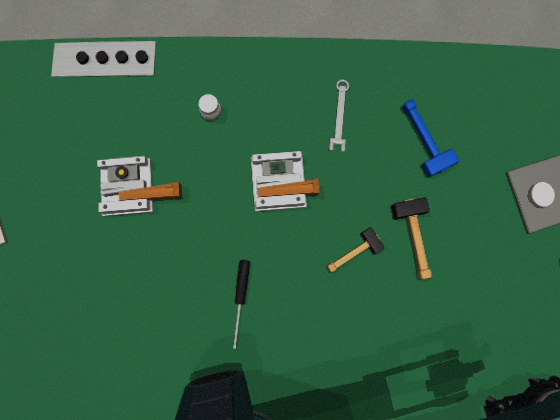

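In the top view the black mallets are the large one (head 411,208, knob 425,274) and the small one (head 373,240); the blue one (440,162) is ruled out, so the large black one fits. The loose wedge is the left clamp's (round specimen at 122,172; butt at 180,190). The other clamp, at (278,180), is tight. I'll confirm this in crops and measure.

```bash
cat > h.py <<'E'
import numpy as np, cv2
from rig import env, eyes
def unproj(n,uv,depth=None,z=None):
    m=eyes.camera_model(n);K=m["intrinsics"]
    uv=np.atleast_2d(np.array(uv,float))
    s=cv2.undistortPoints(uv[:,None,:],K,np.array([m["k1"],0,0,0,0.]))[:,0]
    r=np.c_[s,np.ones(len(s))]; R=m["R"];t=m["t"]
    C=-R.T@t; D=r@R
    if depth is not None: return C+D*np.atleast_1d(depth)[:,None]
    return C+D*((z-C[2])/D[:,2])[:,None]
def proj(n,X):
    m=eyes.camera_model(n); X=np.atleast_2d(X)
    return cv2.projectPoints(np.array(X,float),cv2.Rodrigues(m["R"])[0],m["t"],m["intrinsics"],np.array([m["k1"],0,0,0,0.]))[0][:,0]
def cloud(n,d):
    v,u=np.mgrid[:d.shape[0],:d.shape[1]]
    uv=np.c_[u.ravel(),v.ravel()]
    return unproj(n,uv,d.ravel()).reshape(*d.shape,3)
E
python3 - <<'E'
from h import *
p=np.load("top0.npz");P=p["p"];d=p["d"];X=cloud("top",d)
a=P[170:295,370:450,::-1]; b=P[140:230,85:205,::-1]
a=cv2.resize(a,None,fx=4,fy=4,interpolation=2);b=cv2.resize(b,None,fx=4,fy=4,interpolation=2)
c=np.zeros((500,800,3),np.uint8);c[:a.shape[0],:a.shape[1]]=a;c[:b.shape[0],320:320+b.shape[1]]=b
cv2.imwrite("pics/crop0.png",c)
def rep(name,box,lo,hi):
    u0,u1,v0,v1=box;S=X[v0:v1,u0:u1].reshape(-1,3);S=S[(S[:,2]>lo)&(S[:,2]<hi)]
    (c,s,a)=cv2.minAreaRect((S[:,:2]*1000).astype(np.float32))
    print(name,len(S),c,s,a,"z",np.percentile(S[:,2],[5,50,95]));return S
rep("head",(385,436,193,223),.028,.05)
h=rep("handle",(400,436,222,282),.015,.05)
pc=h[:,:2]-h[:,:2].mean(0);print("handle dir",np.linalg.svd(pc,full_matrices=False)[2][0])
rep("smallhead",(358,388,225,256),.015,.05)
for nm,b in (("w1",(154,185,178,204)),("w2",(306,325,176,200))):
    w=rep(nm,b,.03,.07);
bg=X[300:330,300:350].reshape(-1,3);print("bench z",np.median(bg[:,2]))
# color-based
hsv=cv2.cvtColor(P,cv2.COLOR_RGB2HSV)
for nm,b in (("w1",(95,190,140,220)),("w2",(250,325,140,220))):
    u0,u1,v0,v1=b;H=hsv[v0:v1,u0:u1];XX=X[v0:v1,u0:u1]
    m=(H[...,0]<20)&(H[...,1]>130)&(H[...,2]>70)&(XX[...,2]>.035)
    S=XX[m];mu=S.mean(0);dr=np.linalg.svd(S[:,:2]-mu[:2],full_matrices=False)[2][0]
    t=(S[:,:2]-mu[:2])@dr;print(nm,len(S),"mu",mu,"dir",dr,"ang",np.degrees(np.arctan2(dr[1],dr[0])),"ext",np.percentile(t,[0,2,98,100]),"ztop",np.median(S[:,2]))
    print(cv2.minAreaRect((S[:,:2]*1000).astype(np.float32)))
E
```

```text
head 599 (562.7493896484375, -388.30596923828125) (55.67937088012695, 80.6986083984375) 10.318414688110352 z [0.03031888 0.0363357  0.04054225]
handle 601 (473.6929626464844, -405.55084228515625) (134.4078826904297, 25.37499237060547) 10.300878524780273 z [0.01991525 0.03054896 0.03759961]
handle dir [-0.9803222  -0.19740413]
smallhead 395 (487.26666259765625, -283.9424743652344) (59.06387710571289, 58.65574264526367) 30.000713348388672 z [0.01938447 0.02604413 0.03069016]
w1 376 (605.1151733398438, 174.8730010986328) (35.024051666259766, 61.3646125793457) 3.6344099044799805 z [0.0369104  0.04914396 0.053474  ]
w2 193 (616.52099609375, -156.03887939453125) (34.41999816894531, 27.842941284179688) 0.320476233959198 z [0.04158928 0.04946694 0.0537906 ]
bench z 0.0011372936664072464
w1 675 mu [0.59741881 0.20639707 0.05466486] dir [0.02798582 0.99960832] ang 88.39632123400176 ext [-0.27558318 -0.0589633   0.07178937  0.07642475] ztop 0.049420434344553454
((535.5723266601562, 89.78866577148438), (398.0622863769531, 98.04254913330078), 62.348846435546875)
w2 670 mu [ 0.60838826 -0.1069242   0.05260855] dir [-0.15181869  0.98840836] ang 98.73233706691863 ext [-0.06479585 -0.06127459  0.07013926  0.0743333 ] ztop 0.048977130509678446
((516.3871459960938, -116.25709533691406), (215.46795654296875, 137.78244018554688), 8.359657287597656)
```

View pics/crop0.png

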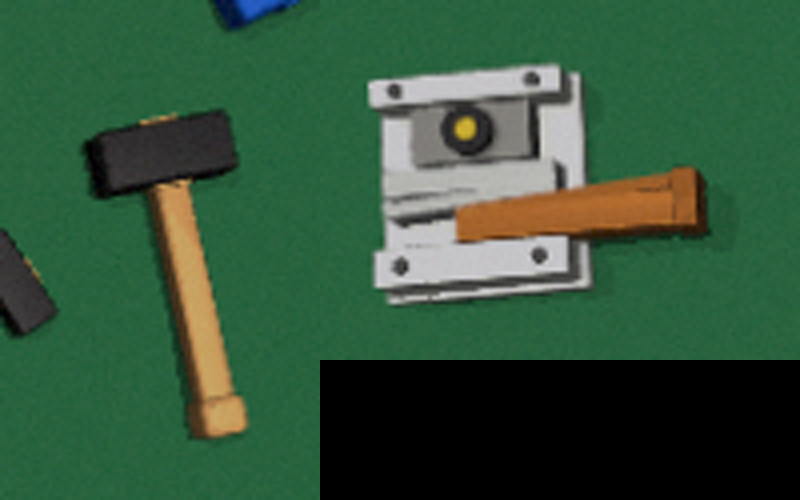

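The crop shows the big black mallet with a one-piece wooden handle, and the round-specimen clamp with its wedge sticking far out to the right (butt at crop 700,200). Next I'll rectify the view to metric for accurate angles.

```bash
python3 - <<'E'
from h import *
P=np.load("top0.npz")["p"]
def ortho(x0,x1,y0,y1,z,s=4):  # up=+x, right=-y ; s px/ mm
    W=int((y1-y0)*1000*s);H=int((x1-x0)*1000*s)
    v,u=np.mgrid[:H,:W]; X=np.c_[(x1-v/1000/s).ravel(),(y1-u/1000/s).ravel(),np.full(W*H,z)]
    uv=proj("top",X).astype(np.float32).reshape(H,W,2)
    return cv2.remap(P[:,:,::-1],uv[...,0],uv[...,1],cv2.INTER_CUBIC)
def grid(im,x1,y1,s):
    for k in range(0,im.shape[1],20*s): cv2.putText(im,str(int(round(y1*1000-k/s))),(k,10),0,.35,(255,255,255));cv2.line(im,(k,0),(k,im.shape[0]),(255,255,0),1)
    for k in range(0,im.shape[0],20*s): cv2.putText(im,str(int(round(x1*1000-k/s))),(0,k+10),0,.35,(255,255,255));cv2.line(im,(0,k),(im.shape[1],k),(255,255,0),1)
    return im
cv2.imwrite("pics/o1.png",grid(ortho(.54,.70,.12,.32,.05,4),.70,.32,4))
cv2.imwrite("pics/o2.png",grid(ortho(.38,.60,-.46,-.32,.033,3),.60,-.32,3))
E
```

```text
(no output)
```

View pics/o1.png

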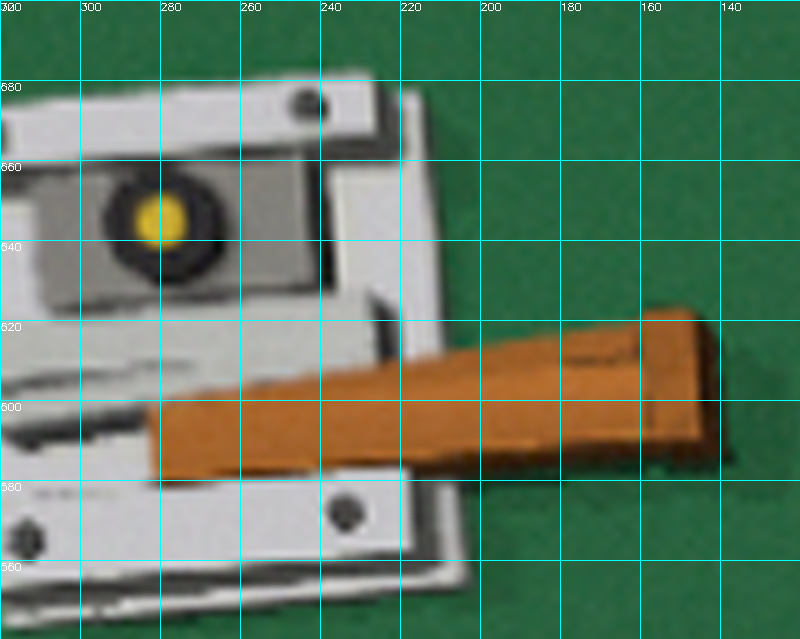

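View pics/o2.png

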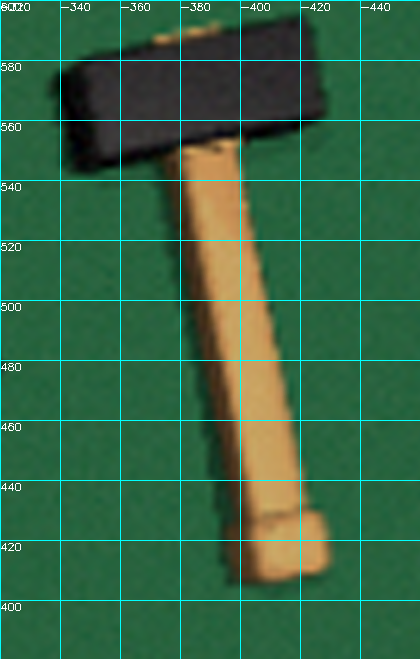

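```bash
cat > ov.py <<'E'
from h import *
def box(x0,x1,y0,y1,z0,z1): 
    c=np.array([[x,y,z] for x in(x0,x1) for y in (y0,y1) for z in (z0,z1)]);return c,[(i,j) for i in range(8) for j in range(i) if bin(i^j).count('1')==1]
def draw(im,n,pose,b,s,off,col):
    c,e=b;x,y,a=pose;R=np.array([[np.cos(a),-np.sin(a),0],[np.sin(a),np.cos(a),0],[0,0,1]])
    q=(proj(n,c@R.T+[x,y,0])-off+.5)*s
    for i,j in e: cv2.line(im,tuple(int(round(t*8)) for t in q[i]),tuple(int(round(t*8)) for t in q[j]),col,1,cv2.LINE_AA,3)
def panel(n,tag,items,ctr,w,h,s):
    P=np.load(f"{n}{tag}.npz")["p"][:,:,::-1]
    u,v=(proj(n,[ctr])[0]-[w/2,h/2]).astype(int)
    im=cv2.resize(P[v:v+h,u:u+w],None,fx=s,fy=s,interpolation=2).copy()
    for pose,b,col in items: draw(im,n,pose,b,s,np.array([u,v]),col)
    return im
Y=(0,255,255);M=(255,0,255)
HEAD=box(-.018,.018,-.04,.04,0,.036);HAN=box(-.166,-.018,-.01,.01,.006,.030);KN=box(-.166,-.144,-.013,.013,0,.036)
BUTT=box(-.017,.017,0,.001,.016,.05)
E
python3 - <<'E'
from ov import *
mal=(.570,-.387,.195); but=(.6065,.145,.078)
im=[]
for n in("top","scene"):
    a=panel(n,0,[(mal,HEAD,Y),(mal,HAN,M),(mal,KN,M)],(.5,-.4,.02),75,110,5)
    im.append(a)
cv2.imwrite("pics/ovm.png",np.hstack(im))
im=[]
clx,cly=but[0]-np.sin(.078)*.135,but[1]+np.cos(.078)*.135
cl=(clx,cly,.078)
for n in("top","scene"):
    im.append(panel(n,0,[(but,BUTT,Y),(cl,box(-.042,.086,-.06,.06,0,.014),M)],(.61,.22,.03),100,100,4))
cv2.imwrite("pics/ovw.png",np.hstack(im))
E
```

```text
(no output)
```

View pics/ovm.png

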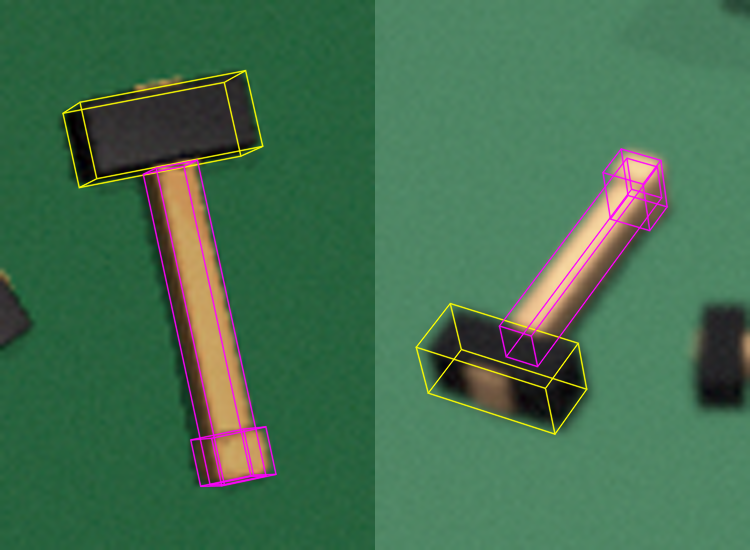

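View pics/ovw.png

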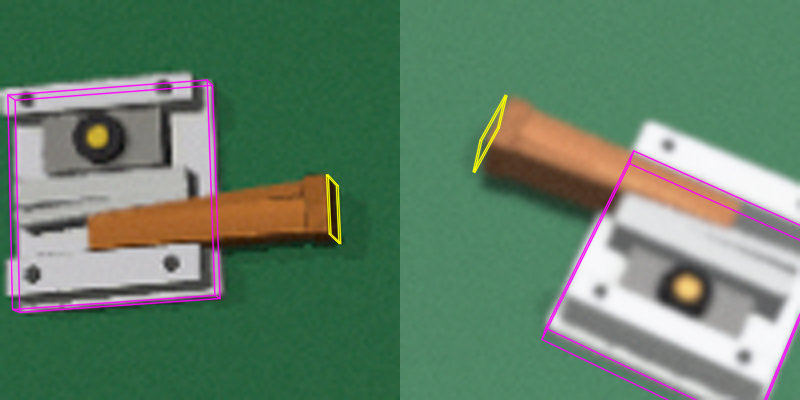

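servo_tool(
  increments=[
    [4.36, 0, 1.5, 0, 0, 0, 8.5],
    [4.36, 0, 1.5, 0, 0, 0, 8.5],
    [4.36, 0, 1.5, 0, 0, 0, 8.5],
    [4.36, 0, 1.5, 0, 0, 0, 8.5],
    [4.36, 0, 1.5, 0, 0, 0, 8.5],
    [4.36, 0, 1.5, 0, 0, 0, 8.5],
    [4.36, 0, 1.5, 0, 0, 0.077, 8.5],
    [4.36, 0, 1.5, 0, 0, 0.077, 8.5],
  ],
)

```text
time: 1.1
ee_pos: [0.5178, -0.3999, 0.1181]
eef_rot: [0.995, 0.096, -0.0, -0.0]
force: [0.4, -0.5, 0.8]
grip_width: 0.0847
```

```bash
cat >> h.py <<'E'
from scipy.spatial.transform import Rotation as Ro
def st(tgt=None,yaw=None):
    o=env.get_obs();R=Ro.from_quat(o["eef_rot"]).as_matrix()
    print("t",round(o["time"],2),"pos",o["ee_pos"].round(4),"yaw",round(np.arctan2(R[1,0],R[0,0]),4),"zax",R[:,2].round(4),"F",o["force"].round(1),"T",o["wrist_torque"].round(2),"grip",round(o["grip_width"],4),"J",o["joint_positions"].round(2))
    if tgt is not None: print("tool cm",(R.T@(np.array(tgt)-o["ee_pos"])*100).round(2))
    return o,R
E
python3 -c "
from h import *
st((.516,-.3977,.10))"
```

```text
t 1.1 pos [ 0.5178 -0.3999  0.1181] yaw 0.1924 zax [-1.e-03  7.e-04 -1.e+00] F [ 0.4 -0.5  0.8] T [-0.01 -0.    0.04] grip 0.0847 J [-0.74  0.37  1.28 -0.    1.5   0.63]
tool cm [-0.13 -0.25  1.81]
```

servo_tool(
  increments=[
    [-0.13, -0.25, 2.0, 0, 0, 0, 8.5],
    [0, 0, 2.0, 0, 0, 0, 8.5],
    [0, 0, 2.0, 0, 0, 0, 8.5],
    [0, 0, 1.8, 0, 0, 0, 8.5],
    [0, 0, 1.5, 0, 0, 0, 8.5],
    [0, 0, 1.0, 0, 0, 0, 8.5],
    [0, 0, 0.3, 0, 0, 0, 8.5],
    [0, 0, 0, 0, 0, 0, 8.5],
  ],
)

```text
time: 2.1
ee_pos: [0.5153, -0.3989, 0.0137]
eef_rot: [0.995, 0.097, 0.0, 0.0]
force: [0.3, 0.5, -0.2]
grip_width: 0.0852
```

```bash
python3 -c "
from h import *
st((.516,-.3977,.011))"
```

```text
t 2.1 pos [ 0.5153 -0.3989  0.0137] yaw 0.1948 zax [ 6.e-04 -6.e-04 -1.e+00] F [ 0.3  0.5 -0.2] T [-0.02 -0.02 -0.02] grip 0.0852 J [-0.75  0.44  1.39 -0.    1.31  0.63]
tool cm [ 0.1  -0.11  0.27]
```

Height is good. Lower slightly and close.

servo_tool(
  increments=[
    [0, 0, 0.15, 0, 0, 0, 6.0],
    [0, 0, 0, 0, 0, 0, 4.0],
    [0, 0, 0, 0, 0, 0, 2.5],
    [0, 0, 0, 0, 0, 0, 1.5],
    [0, 0, 0, 0, 0, 0, 1.0],
    [0, 0, 0, 0, 0, 0, 1.0],
    [0, 0, 0, 0, 0, 0, 1.0],
    [0, 0, 0, 0, 0, 0, 1.0],
  ],
  force=100,
)

```text
time: 3.1
ee_pos: [0.5153, -0.3988, 0.0124]
eef_rot: [0.995, 0.097, 0.0, 0.0]
force: [0.8, 1.2, 4.5]
grip_width: 0.0184
```

servo_tool(
  increments=[
    [0, 0, -0.5, 0, 0, 0, 1.0],
    [0, 0, -1.5, 0, 0, 0, 1.0],
    [0, 0, -2, 0, 0, 0, 1.0],
    [0, 0, -2, 0, 0, 0, 1.0],
    [0, 0, -2, 0, 0, 0, 1.0],
    [0, 0, -2, 0, 0, 0, 1.0],
    [0, 0, 0, 0, 0, 0.058, 1.0],
    [0, 0, 0, 0, 0, 0.058, 1.0],
  ],
)

```text
time: 4.1
ee_pos: [0.5153, -0.3989, 0.1135]
eef_rot: [0.999, 0.038, 0.001, 0.001]
force: [0.4, -0.4, -3.0]
grip_width: 0.0181
```

```bash
python3 - <<'E'
from h import *
st((.55,.06,.12))
for n in ("scene","top"):
    p,d=eyes.camera(n); np.savez(f"{n}1.npz",p=p,d=d)
    cv2.imwrite(f"pics/{n}1.png",p[:,:,::-1])
E
```

```text
t 4.1 pos [ 0.5153 -0.3989  0.1135] yaw 0.0769 zax [ 0.0011 -0.0012 -1.    ] F [ 0.4 -0.4 -3. ] T [0.03 0.05 0.02] grip 0.0181 J [-0.75  0.36  1.29 -0.    1.49  0.75]
tool cm [  6.99 -45.49  -0.7 ]
```

View pics/scene1.png

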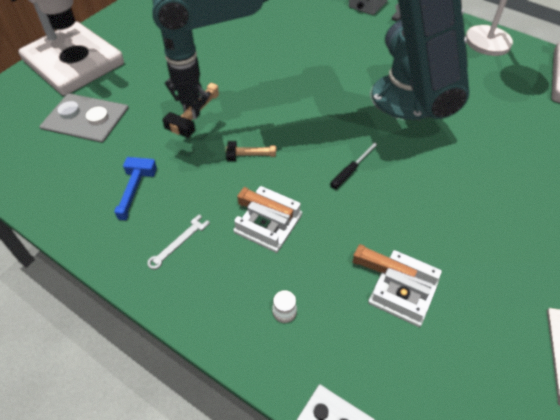

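Mallet gripped and lifted (head at 180,125 in scene). Carry it high over to the loose clamp.

servo_tool(
  increments=[
    [0, -1, -1.2, 0, 0, 0, 1.0],
    [0.5, -3, -1.2, 0, 0, 0, 1.0],
    [0.5, -4, -1.2, 0, 0, 0, 1.0],
    [0.5, -4, -1, 0, 0, 0, 1.0],
    [0.5, -4, 0, 0, 0, 0, 1.0],
    [0.5, -4, 0, 0, 0, 0, 1.0],
    [0.5, -4, 0, 0, 0, 0, 1.0],
    [0.5, -4, 0, 0, 0, 0, 1.0],
  ],
)

```text
time: 5.2
ee_pos: [0.5278, -0.1149, 0.1592]
eef_rot: [0.999, 0.04, 0.001, 0.0]
force: [1.0, 0.8, -3.6]
grip_width: 0.0185
```

servo_tool(
  increments=[
    [0.5, -4, 0, 0, 0, 0, 1.0],
    [0.5, -4, 0, 0, 0, 0, 1.0],
    [0.5, -4, 0, 0, 0, 0, 1.0],
    [0.5, -3, 0, 0, 0, 0, 1.0],
    [0.5, -1.5, 0, 0, 0, 0, 1.0],
    [0.5, -0.5, 0, 0, 0, 0, 1.0],
    [0.5, 0, 0, 0, 0, 0, 1.0],
    [0.5, 0, 0, 0, 0, 0, 1.0],
  ],
)

```text
time: 6.2
ee_pos: [0.5548, 0.0548, 0.1578]
eef_rot: [0.999, 0.039, -0.0, 0.0]
force: [0.9, 0.7, -3.3]
grip_width: 0.0185
```

```bash
python3 - <<'E'
from ov import *
o,R=st((.5573,.0558,.0274))
for n in ("scene","top"):
    p,d=eyes.camera(n); np.savez(f"{n}2.npz",p=p,d=d)
    cv2.imwrite(f"pics/{n}2.png",p[:,:,::-1])
e=o["ee_pos"];yw=np.arctan2(R[1,0],R[0,0]);dz=e[2]-.0124
mal=(e[0]+.056*np.cos(yw),e[1]+.056*np.sin(yw),yw)
B=[(mal,(b[0]+[0,0,dz],b[1]),c) for b,c in ((HEAD,Y),(KN,M))]
cv2.imwrite("pics/ov2.png",np.hstack([panel(n,2,B,(e[0],e[1],dz),100,130,4) for n in("top","scene")]))
E
```

```text
t 6.2 pos [0.5548 0.0548 0.1578] yaw 0.0774 zax [-1.e-04 -5.e-04 -1.e+00] F [ 0.9  0.7 -3.3] T [-0.03  0.05 -0.02] grip 0.0185 J [-0.    0.13  1.48 -0.    1.53  1.49]
tool cm [ 0.26 -0.09 13.04]
```

View pics/ov2.png

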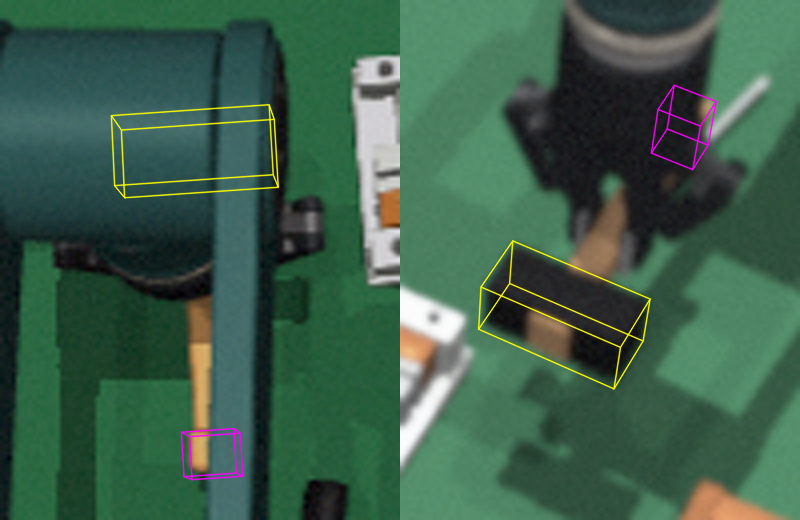

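The model matches the held mallet (head in the scene panel ~565,315) to about 1–2 mm, with no tilt. Descend to striking height.

servo_tool(
  increments=[
    [0.25, 0, 1, 0, 0, 0, 1.0],
    [0, 0, 2, 0, 0, 0, 1.0],
    [0, 0, 2.5, 0, 0, 0, 1.0],
    [0, 0, 2.5, 0, 0, 0, 1.0],
    [0, 0, 2.5, 0, 0, 0, 1.0],
    [0, 0, 1.5, 0, 0, 0, 1.0],
    [0, 0, 0.8, 0, 0, 0, 1.0],
    [0, 0, 0.1, 0, 0, 0, 1.0],
  ],
)

```text
time: 7.3
ee_pos: [0.5569, 0.0559, 0.0286]
eef_rot: [0.999, 0.039, -0.0, 0.0]
force: [-0.2, -0.3, -2.9]
grip_width: 0.018
```

```bash
python3 - <<'E'
from ov import *
o,R=st((.5538,.1007,.0274))
p,d=eyes.camera("scene"); np.savez("scene3.npz",p=p,d=d)
e=o["ee_pos"];yw=np.arctan2(R[1,0],R[0,0]);dz=e[2]-.0124
mal=(e[0]+.056*np.cos(yw),e[1]+.056*np.sin(yw),yw)
B=[(mal,(HEAD[0]+[0,0,dz],HEAD[1]),Y),((.6065,.145,.078),BUTT,M)]
cv2.imwrite("pics/ov3.png",panel("scene",3,B,(.6,.1,.03),150,120,5))
E
```

```text
t 7.3 pos [0.5569 0.0559 0.0286] yaw 0.0787 zax [-3.e-04 -1.e-04 -1.e+00] F [-0.2 -0.3 -2.9] T [0.01 0.08 0.04] grip 0.018 J [-0.    0.24  1.62 -0.    1.27  1.49]
tool cm [ 0.05 -4.49  0.12]
```

View pics/ov3.png

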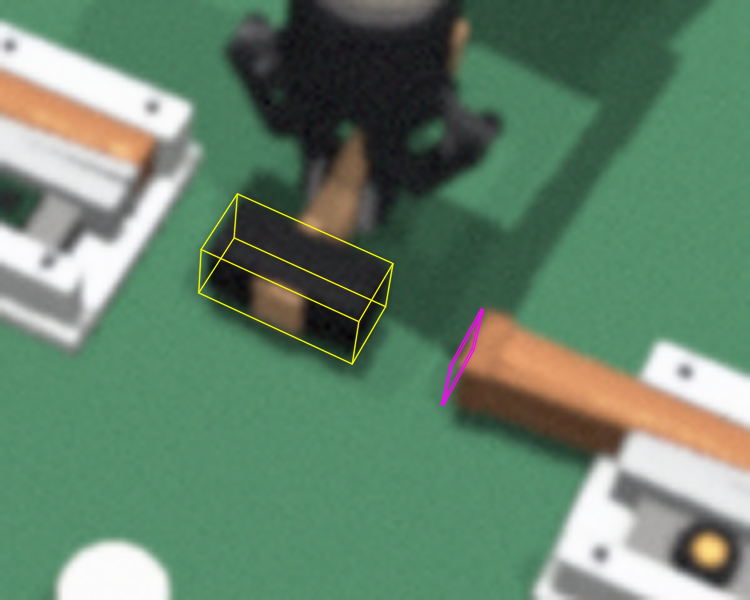

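Head lines up with the butt (butt ~465,355 in the crop), with about 45 mm gap. Tap 1:

servo_tool(
  increments=[
    [0, -1.2, 0, 0, 0, 0, 1.0],
    [0, -1.6, 0, 0, 0, 0, 1.0],
    [0, -1.6, 0, 0, 0, 0, 1.0],
    [0, -1.6, 0, 0, 0, 0, 1.0],
    [0, 0, 0, 0, 0, 0, 1.0],
    [0, 1.5, 0, 0, 0, 0, 1.0],
    [0, 2, 0, 0, 0, 0, 1.0],
    [0, 0, 0, 0, 0, 0, 1.0],
  ],
)

```text
time: 8.35
ee_pos: [0.5551, 0.0784, 0.0287]
eef_rot: [0.999, 0.038, -0.0, 0.0]
force: [0.1, 0.4, -2.7]
grip_width: 0.0183
```

```bash
cat > look.py <<'E'
from ov import *
import sys
k=sys.argv[1]; adv=float(sys.argv[2])/1000
o,R=st((.5538,.1007,.0274))
p,d=eyes.camera("scene"); np.savez(f"scene{k}.npz",p=p,d=d)
e=o["ee_pos"];yw=np.arctan2(R[1,0],R[0,0]);dz=e[2]-.0124
mal=(e[0]+.056*np.cos(yw),e[1]+.056*np.sin(yw),yw)
B=[(mal,(HEAD[0]+[0,0,dz],HEAD[1]),Y),((.6065-.078*adv,.145+adv,.078),BUTT,M)]
cv2.imwrite(f"pics/ov{k}.png",panel("scene",k,B,(.6,.13,.03),150,120,5))
# wedge colour length: brown pixels leftmost
E
python3 look.py 4 15
```

```text
t 8.35 pos [0.5551 0.0784 0.0287] yaw 0.0754 zax [-0.e+00 -5.e-04 -1.e+00] F [ 0.1  0.4 -2.7] T [-0.    0.06 -0.08] grip 0.0183 J [ 0.04  0.25  1.62 -0.    1.27  1.54]
tool cm [ 0.03 -2.23  0.13]
```

View pics/ov4.png

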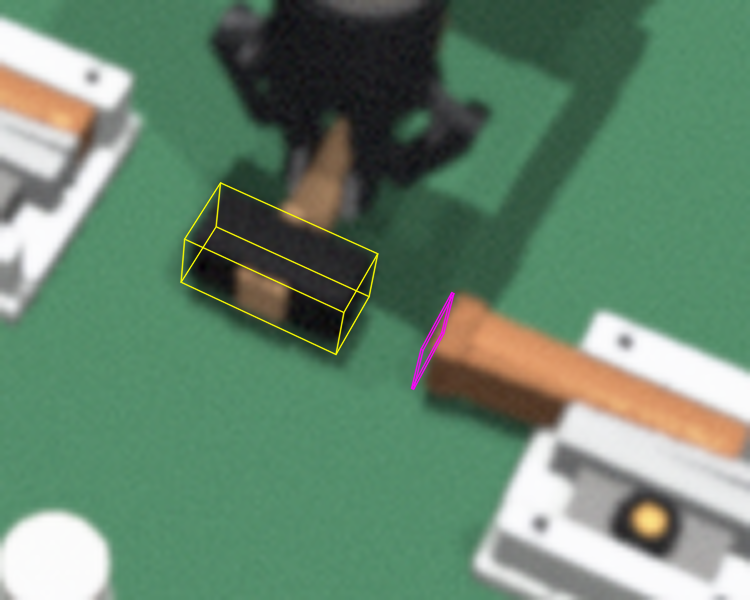

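Wedge advanced ~15 mm (model butt coincides) and the mallet is unmoved in the grip. Tap 2, to ~27 mm:

servo_tool(
  increments=[
    [0, -1.0, 0, 0, 0, 0, 1.0],
    [0, -1.5, 0, 0, 0, 0, 1.0],
    [0, -1.4, 0, 0, 0, 0, 1.0],
    [0, -1.0, 0, 0, 0, 0, 1.0],
    [0, 0, 0, 0, 0, 0, 1.0],
    [0, 1.0, 0, 0, 0, 0, 1.0],
    [0, 1.5, 0, 0, 0, 0, 1.0],
    [0, 0, 0, 0, 0, 0, 1.0],
  ],
)

```text
time: 9.4
ee_pos: [0.5532, 0.1032, 0.0288]
eef_rot: [0.999, 0.038, -0.0, 0.0]
force: [0.1, -0.7, -3.5]
grip_width: 0.018
```

```bash
python3 look.py 5 27
```

```text
t 9.4 pos [0.5532 0.1032 0.0288] yaw 0.0762 zax [-0.e+00 -2.e-04 -1.e+00] F [ 0.1 -0.7 -3.5] T [-0.04  0.08  0.02] grip 0.018 J [ 0.08  0.25  1.62 -0.    1.27  1.58]
tool cm [0.04 0.25 0.14]
```

View pics/ov5.png

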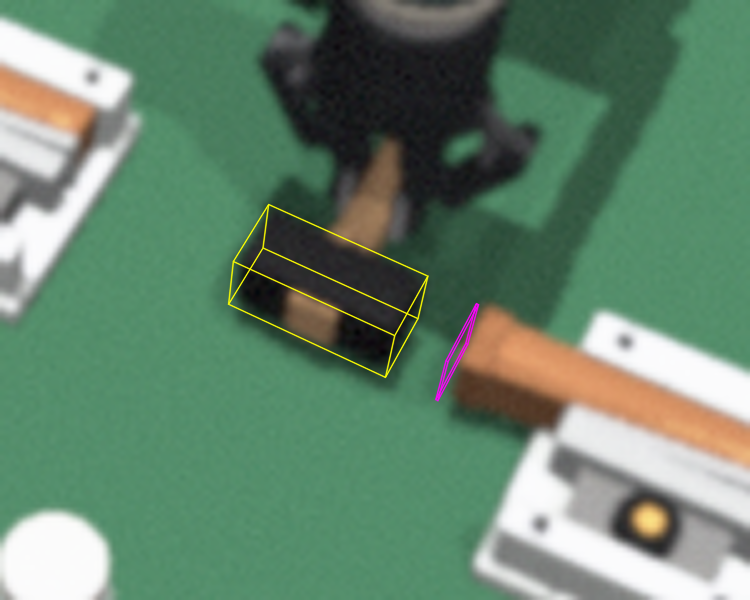

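Advanced to ~29 mm. Tap 3, ending in contact so I can read the force.

servo_tool(
  increments=[
    [0, -0.8, 0, 0, 0, 0, 1.0],
    [0, -1.2, 0, 0, 0, 0, 1.0],
    [0, -0.8, 0, 0, 0, 0, 1.0],
    [0, -0.3, 0, 0, 0, 0, 1.0],
    [0, -0.2, 0, 0, 0, 0, 1.0],
    [0, -0.2, 0, 0, 0, 0, 1.0],
    [0, 0, 0, 0, 0, 0, 1.0],
    [0, 0, 0, 0, 0, 0, 1.0],
  ],
)

```text
time: 10.45
ee_pos: [0.5501, 0.1396, 0.0287]
eef_rot: [0.999, 0.039, -0.0, 0.0]
force: [-1.4, -3.1, -2.5]
grip_width: 0.0179
```

```bash
python3 -c "
from h import *
st((.5538,.1007,.0274))"
```

```text
t 10.45 pos [0.5501 0.1396 0.0287] yaw 0.0786 zax [-3.e-04 -1.e-04 -1.e+00] F [-1.4 -3.1 -2.5] T [-0.54  0.25 -0.09] grip 0.0179 J [ 0.15  0.26  1.6  -0.    1.28  1.64]
tool cm [0.06 3.91 0.13]
```

servo_tool(
  increments=[
    [0, 1.0, 0, 0, 0, 0, 1.0],
    [0, 1.0, 0, 0, 0, 0, 1.0],
    [0, -1.0, 0, 0, 0, 0, 1.0],
    [0, -1.0, 0, 0, 0, 0, 1.0],
    [0, -0.2, 0, 0, 0, 0, 1.0],
    [0, -0.2, 0, 0, 0, 0, 1.0],
    [0, 0, 0, 0, 0, 0, 1.0],
    [0, 0, 0, 0, 0, 0, 1.0],
  ],
)

```text
time: 11.45
ee_pos: [0.55, 0.1437, 0.0288]
eef_rot: [0.999, 0.039, 0.0, -0.0]
force: [-0.3, -4.2, -2.2]
grip_width: 0.0184
```

```bash
python3 -c "
from h import *
st((.5538,.1007,.0274))"
```

```text
t 11.45 pos [0.55   0.1437 0.0288] yaw 0.0787 zax [ 1.e-04  0.e+00 -1.e+00] F [-0.3 -4.2 -2.2] T [-0.42  0.09 -0.18] grip 0.0184 J [0.16 0.26 1.6  0.   1.28 1.65]
tool cm [0.04 4.32 0.14]
```

servo_tool(
  increments=[
    [0, 1.0, 0, 0, 0, 0, 1.0],
    [0, 1.0, 0, 0, 0, 0, 1.0],
    [0, -1.0, 0, 0, 0, 0, 1.0],
    [0, -1.0, 0, 0, 0, 0, 1.0],
    [0, -0.2, 0, 0, 0, 0, 1.0],
    [0, -0.2, 0, 0, 0, 0, 1.0],
    [0, 0, 0, 0, 0, 0, 1.0],
    [0, 0, 0, 0, 0, 0, 1.0],
  ],
)

```text
time: 12.45
ee_pos: [0.5497, 0.1441, 0.029]
eef_rot: [0.999, 0.039, -0.0, 0.004]
force: [-1.5, -13.1, -0.4]
grip_width: 0.0182
```

```bash
python3 -c "
from h import *
st((.5538,.1007,.0274))"
```

```text
t 12.45 pos [0.5497 0.1441 0.029 ] yaw 0.0775 zax [-4.0e-04 -8.2e-03 -1.0e+00] F [ -1.5 -13.1  -0.4] T [-1.75  0.11 -0.45] grip 0.0182 J [ 0.16  0.26  1.6  -0.01  1.28  1.66]
tool cm [0.07 4.35 0.19]
```

It stopped advancing at ~43 mm with force rising to 13 N. One confirming, slightly firmer tap, then draw back.

servo_tool(
  increments=[
    [0, 1.0, 0, 0, 0, 0, 1.0],
    [0, 1.0, 0, 0, 0, 0, 1.0],
    [0, -1.0, 0, 0, 0, 0, 1.0],
    [0, -0.9, 0, 0, 0, 0, 1.0],
    [0, -0.2, 0, 0, 0, 0, 1.0],
    [0, -0.2, 0, 0, 0, 0, 1.0],
    [0, -0.1, 0, 0, 0, 0, 1.0],
    [0, 0, 0, 0, 0, 0, 1.0],
  ],
)

```text
time: 13.45
ee_pos: [0.5494, 0.1444, 0.0291]
eef_rot: [0.999, 0.038, -0.001, 0.008]
force: [-1.4, -23.0, 2.1]
grip_width: 0.0184
```

```bash
python3 -c "
from h import *
st((.5538,.1007,.0274))"
```

```text
t 13.45 pos [0.5494 0.1444 0.0291] yaw 0.0758 zax [-0.0011 -0.0151 -0.9999] F [ -1.4 -23.    2.1] T [-3.19  0.21 -0.74] grip 0.0184 J [ 0.17  0.26  1.6  -0.02  1.28  1.66]
tool cm [0.11 4.39 0.24]
```

servo_tool(
  increments=[
    [0, 0.8, 0, 0, 0, 0, 1.0],
    [0, 1.0, 0, 0, 0, 0, 1.0],
    [0, 1.2, 0, 0, 0, 0, 1.0],
    [0, 1.2, 0, 0, 0, 0, 1.0],
    [0, 0.8, 0, 0, 0, 0, 1.0],
    [0, 0, 0, 0, 0, 0, 1.0],
    [0, 0, 0, 0, 0, 0, 1.0],
    [0, 0, 0, 0, 0, 0, 1.0],
  ],
)

```text
time: 14.45
ee_pos: [0.5532, 0.1022, 0.0288]
eef_rot: [0.999, 0.04, 0.0, -0.0]
force: [0.3, -0.5, -2.2]
grip_width: 0.0182
```

```bash
python3 look.py 6 43
```

```text
t 14.45 pos [0.5532 0.1022 0.0288] yaw 0.0792 zax [ 0.e+00  1.e-04 -1.e+00] F [ 0.3 -0.5 -2.2] T [-0.03  0.11  0.02] grip 0.0182 J [0.08 0.25 1.62 0.   1.27 1.57]
tool cm [0.05 0.15 0.14]
```

View pics/ov6.png

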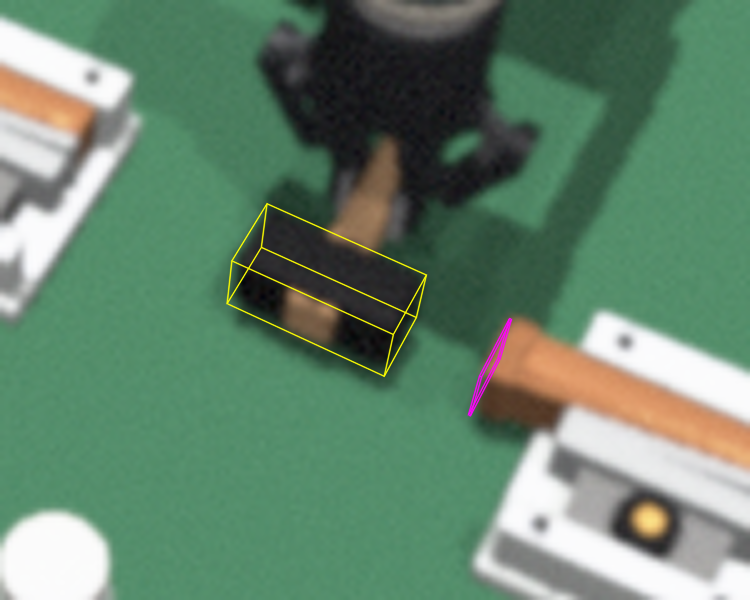

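Wedge home: under 23 N it didn't move, and its butt sits ~43–44 mm from the start. Lay the mallet down here, in the clear space between the clamps.

servo_tool(
  increments=[
    [0, 0.5, 0.2, 0, 0, 0, 1.0],
    [0, 0.5, 0.3, 0, 0, 0, 1.0],
    [0, 0, 0.3, 0, 0, 0, 1.0],
    [0, 0, 0.3, 0, 0, 0, 1.0],
    [0, 0, 0.2, 0, 0, 0, 1.0],
    [0, 0, 0.15, 0, 0, 0, 1.0],
    [0, 0, 0.08, 0, 0, 0, 1.0],
    [0, 0, 0, 0, 0, 0, 1.0],
  ],
)

```text
time: 15.5
ee_pos: [0.5541, 0.0919, 0.0135]
eef_rot: [0.999, 0.039, 0.0, 0.0]
force: [-0.3, 0.4, -2.6]
grip_width: 0.0183
```

```bash
python3 -c "
from h import *
st((.5538,.1007,.0124))"
```

```text
t 15.5 pos [0.5541 0.0919 0.0135] yaw 0.0788 zax [ 1.e-04 -1.e-04 -1.e+00] F [-0.3  0.4 -2.6] T [ 0.03  0.07 -0.02] grip 0.0183 J [ 0.06  0.27  1.63 -0.    1.24  1.56]
tool cm [ 0.04 -0.88  0.11]
```

servo_tool(
  increments=[
    [0, 0, 0.05, 0, 0, 0, 1.0],
    [0, 0, 0.05, 0, 0, 0, 1.0],
    [0, 0, 0.02, 0, 0, 0, 1.0],
    [0, 0, 0, 0, 0, 0, 1.0],
    [0, 0, 0, 0, 0, 0, 1.0],
    [0, 0, 0, 0, 0, 0, 1.0],
    [0, 0, 0, 0, 0, 0, 1.0],
    [0, 0, 0, 0, 0, 0, 1.0],
  ],
)

```text
time: 16.5
ee_pos: [0.5541, 0.0919, 0.0124]
eef_rot: [0.999, 0.039, 0.0, 0.0]
force: [-1.3, -0.9, -0.5]
grip_width: 0.0187
```

```bash
python3 -c "
from h import *
st((.5538,.1007,.0124))"
```

```text
t 16.5 pos [0.5541 0.0919 0.0124] yaw 0.0788 zax [ 1.e-04 -1.e-04 -1.e+00] F [-1.3 -0.9 -0.5] T [0.03 0.13 0.06] grip 0.0187 J [ 0.06  0.27  1.63 -0.    1.24  1.56]
tool cm [ 0.04 -0.88  0.  ]
```

The bench is now bearing the weight (−0.5 N instead of −2.9 N). Open gently, then rise straight up.

servo_tool(
  increments=[
    [0, 0, 0, 0, 0, 0, 2.2],
    [0, 0, 0, 0, 0, 0, 2.8],
    [0, 0, 0, 0, 0, 0, 3.6],
    [0, 0, 0, 0, 0, 0, 4.5],
    [0, 0, 0, 0, 0, 0, 5.5],
    [0, 0, 0, 0, 0, 0, 6.5],
    [0, 0, 0, 0, 0, 0, 7],
    [0, 0, 0, 0, 0, 0, 7],
  ],
)

```text
time: 17.5
ee_pos: [0.554, 0.0919, 0.0123]
eef_rot: [0.999, 0.039, -0.0, 0.0]
force: [-0.4, 0.3, -0.7]
grip_width: 0.0702
```

servo_tool(
  increments=[
    [0, 0, -0.5, 0, 0, 0, 7],
    [0, 0, -1.5, 0, 0, 0, 7],
    [0, 0, -2.5, 0, 0, 0, 7],
    [0, 0, -3, 0, 0, 0, 7],
    [0, 0, -3, 0, 0, 0, 7],
    [0, 0, -3, 0, 0, 0, 7],
    [0, 0, -3, 0, 0, 0, 7],
    [0, 0, -2, 0, 0, 0, 7],
  ],
)

```text
time: 18.5
ee_pos: [0.5547, 0.092, 0.2008]
eef_rot: [0.999, 0.039, 0.002, -0.0]
force: [0.3, 0.4, 1.0]
grip_width: 0.0701
```

servo_tool(
  increments=[
    [-2, 2, 0, 0, 0, 0, 7],
    [-2, 4, 0, 0, 0, 0, 7],
    [-2, 4, 0, 0, 0, 0, 7],
    [-2, 4, 0, 0, 0, 0, 7],
    [-2, 4, 0, 0, 0, 0, 7],
    [-2, 4, 0, 0, 0, 0, 7],
    [-2, 2, 0, 0, 0, 0, 7],
    [0, 0, 0, 0, 0, 0, 7],
  ],
)

```text
time: 19.5
ee_pos: [0.4327, -0.1597, 0.1987]
eef_rot: [0.999, 0.038, 0.001, 0.001]
force: [-0.3, 0.6, -0.7]
grip_width: 0.0703
```

```bash
python3 - <<'E'
from ov import *
st()
for n in ("scene","top"):
    p,d=eyes.camera(n); np.savez(f"{n}7.npz",p=p,d=d); cv2.imwrite(f"pics/{n}7.png",p[:,:,::-1])
E
```

```text
t 19.5 pos [ 0.4327 -0.1597  0.1987] yaw 0.0754 zax [ 0.0018 -0.0011 -1.    ] F [-0.3  0.6 -0.7] T [ 0.06 -0.04 -0.  ] grip 0.0703 J [-0.48 -0.1   1.64 -0.    1.6   1.02]
```

View pics/scene7.png

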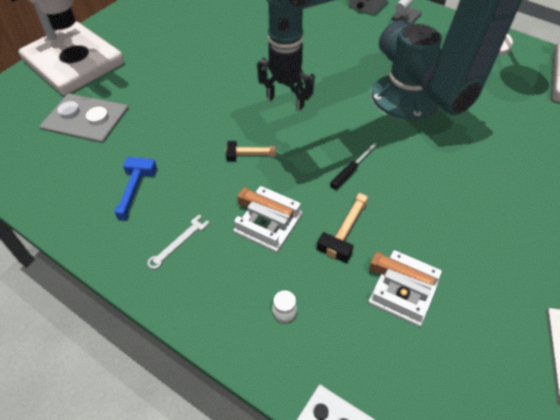

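View pics/top7.png

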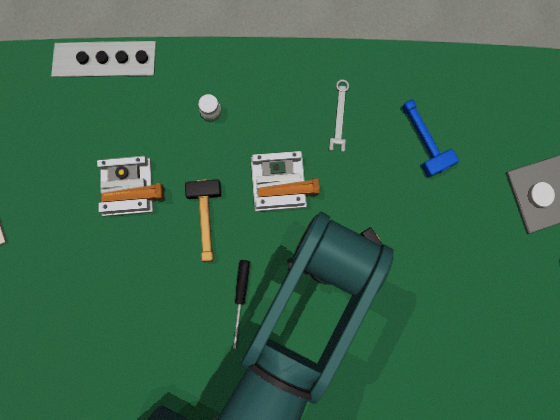

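Mallet lies flat at (203,189)–(206,257) in the top view, free of everything. Before signing off I'll compare how far both wedges stick out, since both should be 90 mm from their clamp origins.

```bash
python3 - <<'E'
from h import *
P=np.load("top7.npz")["p"]; P0=np.load("top0.npz")["p"]
def ortho(P,c,a,z,s=4,hw=.09,hh=.06):
    W=int(2*hw*1000*s);H=int(2*hh*1000*s);v,u=np.mgrid[:H,:W]
    ly=(hw-u/1000/s).ravel();lx=(hh-v/1000/s).ravel()
    X=np.c_[c[0]+lx*np.cos(a)-ly*np.sin(a),c[1]+lx*np.sin(a)+ly*np.cos(a),np.full(W*H,z)]
    uv=proj("top",X).astype(np.float32).reshape(H,W,2)
    im=cv2.remap(P[:,:,::-1],uv[...,0],uv[...,1],cv2.INTER_CUBIC)
    for k in range(0,W,10*s): cv2.line(im,(k,0),(k,H),(255,255,0),1); cv2.putText(im,str(int(hw*1000-k/s)),(k,10),0,.35,(255,255,255))
    return im
a=ortho(P,(.60,.22),.078,.05,4,.09,.035);b=ortho(P,(.61,-.13),.078,.05,4,.09,.035)
cv2.imwrite("pics/cmp.png",np.vstack([a,b]))
E
```

View pics/cmp.png

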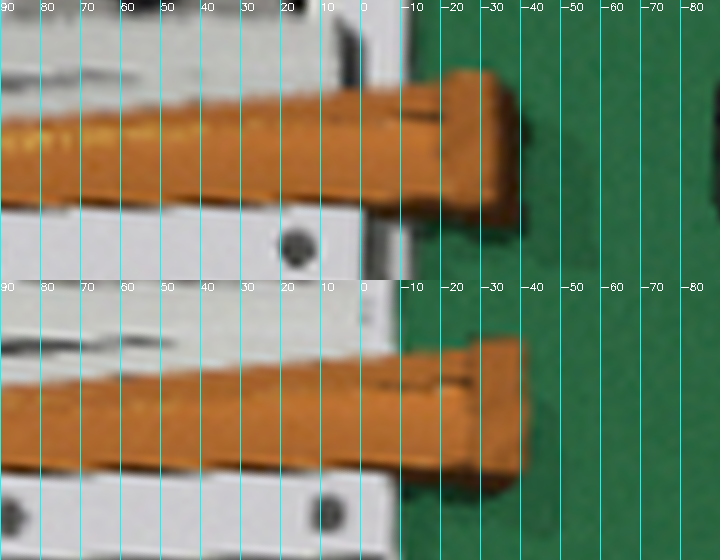

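Rail end to butt measures ~34 mm on both clamps (screw to butt ~50 mm on both), so the wedge is fully home.

```bash
python3 -c "
from rig import sign_off
print(sign_off())"
```

```text
the job is handed in; nothing more can be done
None
```

The loose wedge is home in its clamp, and the mallet is lying flat on the bench, let go of. I used the larger black mallet and drew it back between each of six taps.

- **Wedge:** it advanced about 43 mm and then stopped. The last, firmer tap reached 23 N with no further movement.
- **Comparison with the tight clamp:** both wedges now stick out about 34 mm past the rail end, as they should when home.
- **Mallet:** I set it down between the two clamps, opened the gripper and drew the arm clear. The final pictures show it lying flat, touching nothing.
- **Tight clamp:** I kept off it; the mallet was only carried high over it.
- **Time:** about 19.6 s of the 58 s allowed.

No check failed. Model overlays agreed with the pictures to about 1–2 mm. Forces were read only at the end of each move, so I didn't measure any higher peaks during a tap.

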